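# Hang the half-sole template on the bench rail at the job marker

## Robot

A 6-joint arm with a two-finger parallel gripper is mounted at the origin on a cart in front of the work surface, level with it; the furniture and walls round the work are solid. World frame = base frame: x ahead of the robot, y to its left, z up, the work surface at z = 0. Lengths are in mm, angles in rad, forces in N, time in s.
With the tool pointing down it reaches from about 350 to 975 mm from the base axis. Payload 7.1 kg.
Tool frame: the origin (TCP) lies at the very end of the fingers, on their centre line; the grasp point (between the pads) lies 19 mm behind it; z points along the fingers, y is the line along which they close (so a half turn about z gives the same grasp; the last joint's range is limited). The gripper opens to 88 mm and grips with 3 to 60 N. Pads are 20 mm wide; open, the fingers measure 115 mm over their backs; the gripper's body (75 mm by 178 mm) begins 61 mm behind the grasp point.
Start: joints at [-1.125, 0.423, 1.63, -0, 1.089, -0.019], TCP at [280.166, -558.669, 222.675] pointing down, gripper open.
Joint ranges: [-3, 3], [-0.9, 2.11], [0.09, 2.58], [-1.31, 4.45], [0.11, 2.69], [-2.54, 2.54]. Speed limits (rad/s): [2.39, 2.39, 3.01, 3.14, 3.14, 3.14].

## Interface

Orientations are given as a rotation vector (axis times angle).
In Python, from workcell import ctrl, optics gives the robot as it stands.
- The arm moves only by the shell command python3 -m jog 'ROWS'. ROWS is JSON, a list of rows, each a list of 7 numbers: the shift along the tool's x, y, z in units of 40 mm (1.0 is 40 mm), then the turn, a rotation vector about the tool's x, y, z in units of 6 degrees (1.0 is 6 degrees), then the opening, from 0 (shut) to 1 (fully open). A call has 1 to 20 rows; each row shifts and turns the commanded pose from where the row before left it, along the tool's axes as they then stand; what a row does not reach is not made up. A row lasts 1/10 s, in which the tool goes at most 50 mm and 8.59 degrees, less where a joint would pass 70% of its speed; a pose out of reach is approached as far as the arm can. A call is refused whole if a number of a shift passes 1 or a number of a turn 1, either way. A call with a gripper value outside its range is refused whole. The fingers move at their own pace and stop on an object; the grip force is fixed at half the most. Time passes only in rows, so rows that do not move let the fingers close. It gives the time, the measured TCP pose, the force, the opening and the grip force at its end, in the units of the state.
- ctrl.get_obs(): the state, without advancing time (a new reading comes with each control period).
- optics.get_image(name): name is "scene" or "top" or "wrist"; returns the picture (480x640x3 uint8, red, green, blue); there is no depth.
- optics.camera_model(name): a dict with "fov_y" (degrees; the focal length in pixels is half the picture's height over the tangent of half this angle, whatever the lens; pixels are square), "cx", "cy" (the principal point, pixels), "view" (4x4, takes a point from world to camera coordinates); the wrist camera has in their place "hand_eye" (4x4, takes a point from camera to tool coordinates, whose origin is the TCP and whose axes are the flange's). Camera axes: x right, y up, looking along -z (the intrinsics and any distortion apply to the point x, -y, -z); pixel columns grow to the right and rows downward; lengths in mm; the calibration is good to about 2 mm. A picture is of the moment at which its call begins: read the wrist's pose just before it. camera_model takes no time and is no camera call.
- ctrl.close_job(): hands the job in; it is judged then, once.
Trained networks look in the newest picture that a camera, given by its name, has taken for a name from the list of things; names that differ only in an ending like _2 or _b are one class to them, and where a whole thing is asked for, a point or a joint stands for the part that bears it (a point fixed in the world has none). Each returns a list of dicts, best first, with "conf" (0 to 1); they miss things now and then, are a little off and sometimes report something else, mostly with a low value. They report only what shows in the picture. A call takes as long as a camera call.
- optics.masks_of(target, camera): "pixels" (480x640 bool, what is visible of it) and "extent" ([centre column, centre row, width, height] in pixels, round what is visible of it).
The state is a dict: "t": time; "qpos": joint angles; "qvel": joint speeds; "joint_torque": joint torques, N m; "ee_pos": TCP position; "orientation": TCP orientation; "ft_force": force on the tool from outside, world axes, zero at the start; "moment": the same for the moment, N m; "width": finger opening in mm; "grasp_force": force on a finger pad.
Only numpy, scipy, OpenCV 4.12 (cv2) and the standard library are available. Lean on these libraries where they do the work, as an engineer would, in place of code of your own. Each camera call takes 0.05 s, during which the arm holds its last target. There are 200 camera calls.

## Task

Get the next job's template out: open the lid of the template chest until it rests on its rear stops and leave it open, and lift out the brass template with the red grip. Hook it onto the bench rail at the open end that has no guard bar over it, then slide it along the rail, under the guard bar, until the middle of its hook is in line with the red marker clip; let go and leave it hanging there still. Leave the other templates, the bottle, the pot, the shoe and the jar where they are.

Things in the scene. Friction and masses are not known exactly. Their poses are not given: they have to be found in the camera images.
- chest: wooden template chest, fixed, 180 (x) x 100 (y) x 100 mm high without lid, walls and floor 8 mm. Origin: middle of the underside; -x is its front. Two slots between ribs 72 mm high on its side walls, one behind the other: each holds a template standing on the floor, facing as the chest does, plate at chest x = +5 or +75 mm. Lift it straight up 95 mm to clear the walls; the grips stand above them
- lid (a joint): hinge of the chest's deep lid (88 mm high), rad: 0 shut, 1.92 resting on the stops behind the chest. Past about 1.0 it falls open by itself, slowly; below that it falls shut
- lid_hinge (a point): a point on the lid's hinge line, which lies along the chest's y at the top of its rear wall (chest x = +90 mm, z = 100 mm)
- lid_pull (a point): middle of the lid's black pull, a block 28 (x) x 26 (y) x 16 (z) mm standing forward from the lid's front; moves with the lid. Shut, it is 202 mm in front of the hinge line and 55 mm above it; the lid's top is 33 mm above it
- red_template: brass plate, red grip, steel hook. Origin: middle of the hook's throat; y along the rail. Hook: arch about the y axis, inner radius 12, strip 24 wide (y), top at z 16 mm, open below between lip (x -14, down to z -21) and plate. Plate: 76 wide (y), x 12 to 17, z -16 to -110 mm. Grip: block 20 (x) x 28 (y) x 34 (z), middle at x -36, z 39. Hung, its origin is 6 mm below the rail's axis
- black_template: the aluminium template with a black grip, same shape, in the chest's other slot; stays there
- hung_template: another aluminium template with a black grip, same shape, already hanging on the rail beyond the marker; stays there
- rail: rail stand, fixed. Origin: on the bench under the rail's middle; rail along y, robot on the -x side. Rail: 12 mm round bar, axis 165 mm up, between posts at y -200 and +200 mm. Flat guard bar over it: x -2 to 16, underside 22 mm above the rail's axis, 5 thick, from y -55 to 205 mm, carried from behind (x > 38). From y -190 to -55 the rail is open above. Base board 18 mm high, x -37 to 57
- rail_axis (a point): middle of the rail on its axis; frame as rail
- rail_bay (a point): point on the rail's axis in the open bay, at rail y = -115 mm, where a template is best put on
- marker: red marker clip on the guard bar, fixed, 14 mm wide along the rail, its brass screw head 37 mm above the rail's axis, its front 6 mm before it. Origin: on the rail's axis exactly below the clip; frame as rail
- bottle: blue solvent bottle with a bent spout, 189 mm high, 65 mm wide; origin under it. Bystander
- pot: metal pot of cement, 79 mm across and 76 mm high. Bystander
- red_shoe: red shoe, 250 mm long, 76 mm high. Bystander
- jar: polish jar with black cap, 52 mm across and 58 mm high. Bystander

How it is judged:
By the outcome, as a careful person would: the job done as asked, in the order asked, and still so for the second after the job is handed in, with the robot touching nothing.
It also fails if it takes over 61 s, if anything falls off the work surface, if the arm or the gripper's body presses on something with over 40 N, if the wrist force passes 120 N, or if a joint passes its speed limit or range.

## Working session

There is one attempt and no reset: what is moved stays moved. The work goes in short steps, Python scripts to look and compute and a shell command to move; the robot and the scene stay as the last step left them, time stands still between calls to the robot, and variables do not carry over. Pictures are saved under pics/ and viewed, at most 13 in all, crops included, and the job is handed in when it is done.

```bash
mkdir -p pics; ls; python3 - <<'E'
from workcell import ctrl, optics
import cv2, numpy as np
o=ctrl.get_obs(); print(o)
for c in ("scene","top"):
    im=optics.get_image(c); cv2.imwrite(f"pics/{c}0.png",im[:,:,::-1])
    m=optics.camera_model(c); print(c,{k:np.round(np.array(v),3).tolist() for k,v in m.items() if k!='distortion'},m.keys())
    for n in ["chest","lid","lid_pull","red_template","black_template","hung_template","rail","marker","bottle","pot","red_shoe","jar"]:
        r=optics.masks_of(n,c); print(n,[(round(d["conf"],2),[int(v) for v in d["extent"]]) for d in r[:3]])
m=optics.camera_model("wrist");print(m)
E
```

```text
pics
{'t': 0.0, 'qpos': array([-1.12497442e+00,  4.23829116e-01,  1.63067055e+00, -8.24930889e-06,
        1.08860861e+00, -1.90217727e-02]), 'qvel': array([-0.00048413,  0.00030259,  0.0013328 , -0.0003711 , -0.00023028,
       -0.00011866]), 'joint_torque': array([ 3.38383717e-03, -5.44617105e+01, -2.73667002e+01,  6.45521586e-02,
        2.27193406e-02, -1.04018443e-04]), 'ee_pos': array([ 279.94873124, -558.18197747,  221.91666196]), 'orientation': array([-3.05567834e+00, -7.23283499e-01,  5.15175026e-04]), 'ft_force': array([ 0.15052745, -0.37643694, -0.56529907]), 'moment': array([-0.0093436 , -0.02835478, -0.04685323]), 'grasp_force': 0.0, 'width': 87.85149154519809}
scene {'fov_y': 52.131, 'cx': 316.355, 'cy': 238.602, 'view': [[-0.613, -0.79, 0.004, 229.427], [0.338, -0.258, 0.905, -300.102], [-0.714, 0.556, 0.425, -910.132], [0.0, 0.0, 0.0, 1.0]]} dict_keys(['fov_y', 'cx', 'cy', 'view'])
chest []
lid []
lid_pull []
red_template []
black_template []
hung_template []
rail [(0.87, [197, 269, 179, 116])]
marker [(0.71, [194, 269, 170, 117]), (0.63, [194, 224, 5, 8])]
bottle [(0
[... 539 characters left out ...]
)]
rail [(0.74, [243, 220, 137, 38]), (0.64, [415, 254, 62, 75]), (0.58, [416, 252, 53, 66])]
marker [(0.54, [235, 213, 1, 8])]
bottle []
pot [(0.66, [449, 291, 33, 27])]
red_shoe [(0.8, [461, 230, 36, 73]), (0.55, [414, 254, 63, 75])]
jar [(0.71, [202, 261, 22, 16])]
{'fov_y': 58.94616457160839, 'cx': 318.68486226065, 'cy': 238.78562873041312, 'hand_eye': array([[-7.39473839e-04,  9.54960170e-01,  2.96733089e-01,
         8.24745161e+01],
       [ 9.99999302e-01,  4.32586550e-04,  1.09987867e-03,
        -9.75771227e-01],
       [ 9.21977583e-04,  2.96733695e-01, -9.54959823e-01,
        -1.62479433e+02],
       [ 0.00000000e+00,  0.00000000e+00,  0.00000000e+00,
         1.00000000e+00]])}
```

View pics/scene0.png

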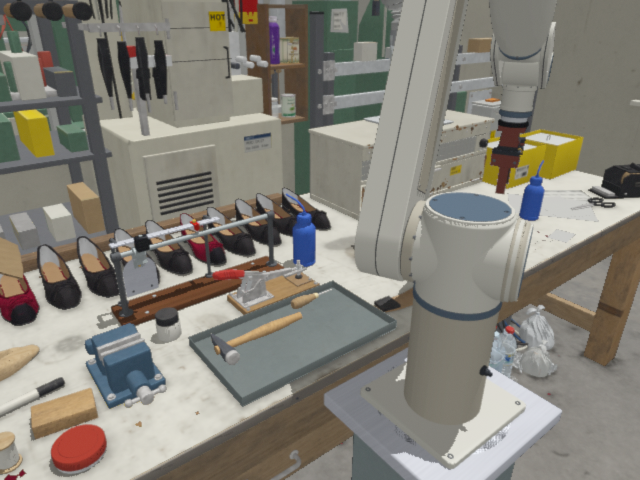

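```bash
python3 -c "
import cv2
a=cv2.imread('pics/top0.png')[180:330,160:500]
cv2.imwrite('pics/top0c.png',cv2.resize(a,None,fx=2.3,fy=2.3,interpolation=cv2.INTER_CUBIC))"
```

```text
(no output)
```

View pics/top0c.png

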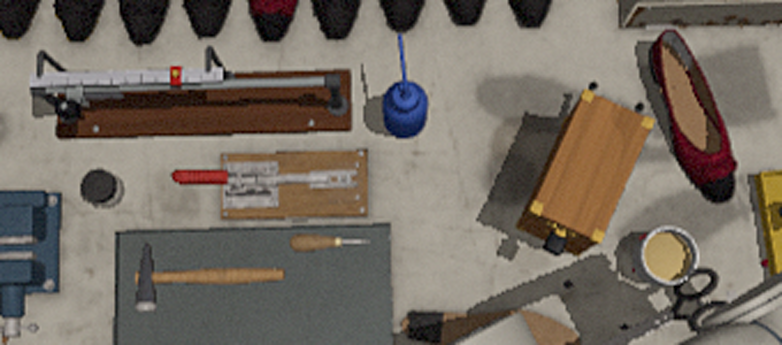

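```bash
cat > h.py <<'E'
import numpy as np, cv2, os
from workcell import ctrl, optics
from scipy.spatial.transform import Rotation as R
def cam(name):
    m=optics.camera_model(name); f=240/np.tan(np.radians(m["fov_y"]/2))
    if name=="wrist":
        o=ctrl.get_obs(); T=np.eye(4); T[:3,:3]=R.from_rotvec(o["orientation"]).as_matrix(); T[:3,3]=o["ee_pos"]
        V=np.linalg.inv(T@np.array(m["hand_eye"]))
    else: V=np.array(m["view"])
    return f,m["cx"],m["cy"],V
def ray(c,uv):
    f,cx,cy,V=c; W=np.linalg.inv(V); d=W[:3,:3]@np.array([(uv[0]-cx)/f,-(uv[1]-cy)/f,-1]); return W[:3,3],d
def atz(c,uv,z): p,d=ray(c,uv); return p+d*(z-p[2])/d[2]
def proj(c,P):
    f,cx,cy,V=c; P=np.atleast_2d(P); q=P@V[:3,:3].T+V[:3,3]; return np.c_[cx+f*q[:,0]/-q[:,2], cy+f*q[:,1]/q[:,2]]
def snap(name,tag):
    c=cam(name); im=optics.get_image(name); cv2.imwrite(f"pics/{tag}.png",im[:,:,::-1]); return c,im
def frame(xyz,yaw):
    T=np.eye(4); T[:3,:3]=R.from_euler("z",yaw).as_matrix(); T[:3,3]=xyz; return T
def tp(T,p): return T[:3,:3]@np.array(p,float)+T[:3,3]
def delta(pos,yaw=None):
    "shift in tool axes (units 40mm) and turn about tool z (units 6deg) to pos; yaw = world dir of tool x"
    o=ctrl.get_obs(); M=R.from_rotvec(o["orientation"]).as_matrix()
    print("ee",o["ee_pos"].round(1),"toolx yaw deg",np.degrees(np.arctan2(M[1,0],M[0,0])).round(2),"toolz",M[:,2].round(3),"w",round(o["width"],1))
    print("shift units",(M.T@(np.array(pos)-o["ee_pos"])/40).round(3))
    if yaw is not None:
        t=np.array([[np.cos(yaw),np.sin(yaw),0],[np.sin(yaw),-np.cos(yaw),0],[0,0,-1.]]).T
        t=np.c_[[np.cos(yaw),np.sin(yaw),0],[np.sin(yaw),-np.cos(yaw),0],[0,0,-1]]
        print("turn units",(np.degrees(R.from_matrix(M.T@t).as_rotvec())/6).round(3),"shift units after turn",(t.T@(np.array(pos)-o["ee_pos"])/40).round(3))
E
python3 - <<'E'
from h import *
c=cam("top"); g=lambda u,v:(u/2.3+160,v/2.3+180)
for n,uv,z in [("lid FL",g(537,207),188),("lid FR",g(597,235),188),("lid RL",g(589,97),188),("lid RR",g(645,122),188),("pull",g(556,240),155),("marker",g(175,74),202),("railR",g(335,82),165),("railL",g(38,86),165),("baseL",g(60,136),18),("baseR",g(349,128),18),("baseRt",g(350,72),18),("bottle",g(404,125),0),("hung",(199,225),200),("red shoe",(461,230),0),("pot",(449,291),76),("jar",(202,261),58)]: print(n,atz(c,uv,z).round(0))
o=ctrl.get_obs();print(R.from_rotvec(o["orientation"]).as_matrix().round(3))
E
```

```text
lid FL [ 427. -295.  188.]
lid FR [ 388. -371.  188.]
lid RL [ 572. -372.  188.]
lid RR [ 536. -443.  188.]
pull [ 387. -322.  155.]
marker [617. 178. 202.]
railR [609. -33. 165.]
railL [616. 371. 165.]
baseL [576. 383.  18.]
baseR [576. -46.  18.]
baseRt [661. -49.  18.]
bottle [ 582. -127.    0.]
hung [581. 291. 200.]
red shoe [ 584. -558.    0.]
pot [ 369. -483.   76.]
jar [493. 317.  58.]
[[ 0.894  0.448  0.   ]
 [ 0.448 -0.894 -0.   ]
 [ 0.     0.    -1.   ]]
```

```bash
python3 -m jog '[[0.61,-0.52,-0.17,0,0,0,1],[0.61,-0.52,-0.17,0,0,0,1],[0.61,-0.52,-0.17,0,0,0,1],[0.61,-0.52,-0.17,0,0,0,1],[0.61,-0.52,-0.17,0,0,0,1],[0.61,-0.52,-0.17,0,0,0,1],[0.61,-0.52,-0.17,0,0,0,1],[0.61,-0.52,-0.17,0,0,0,1],[0,0,0,0,0,-1,1],[0,0,0,0,0,-1,1],[0,0,0,0,0,-1,1],[0,0,0,0,0,-1,1],[0,0,0,0,0,-1,1],[0,0,0,0,0,-1,1],[0,0,0,0,0,-1,1],[0,0,0,0,0,-1,1],[0,0,0,0,0,-1,1],[0,0,0,0,0,-1,1],[0,0,0,0,0,-1,1],[0,0,0,0,0,-1,1]]'
python3 -m jog '[[0,0,0,0,0,-1,0.7],[0,0,0,0,0,-1,0.7],[0,0,0,0,0,-1,0.7],[0,0,0,0,0,-1,0.7],[0,0,0,0,0,-1,0.7],[0,0,0,0,0,-1,0.7],[0,0,0,0,0,-1,0.7],[0,0,0,0,0,-1,0.7],[0,0,0,0,0,-1,0.7],[0,0,0,0,0,0,0.7],[0,0,0,0,0,0,0.7]]'
python3 - <<'E'
from h import *
c,im=snap("wrist","w1")
r=optics.masks_of("lid_pull","wrist");print([(round(d["conf"],2),[int(v) for v in d["extent"]]) for d in r[:3]])
delta([387,-322,250],np.radians(153)); print(ctrl.get_obs()["qpos"].round(2))
E
```

```text
t: 3.3
ee_pos: [380.1, -322.4, 277.2]
orientation: [2.043, 2.387, -0.0]
ft_force: [0.5, 1.0, -0.0]
width: 88.2
grasp_force: 0.0
t: 4.4
ee_pos: [380.1, -322.4, 277.1]
orientation: [0.747, 3.051, -0.0]
ft_force: [0.8, -0.3, -0.1]
width: 61.5
grasp_force: 0.0
[(0.55, [325, 348, 157, 263])]
ee [ 380.1 -322.4  277.1] toolx yaw deg 152.51 toolz [ 0. -0. -1.] w 61.3
shift units [-0.148  0.089  0.678]
turn units [ 0.     0.001 -0.081] shift units after turn [-0.149  0.088  0.678]
[-0.73  0.17  1.85  0.    1.12 -1.82]
```

View pics/w1.png

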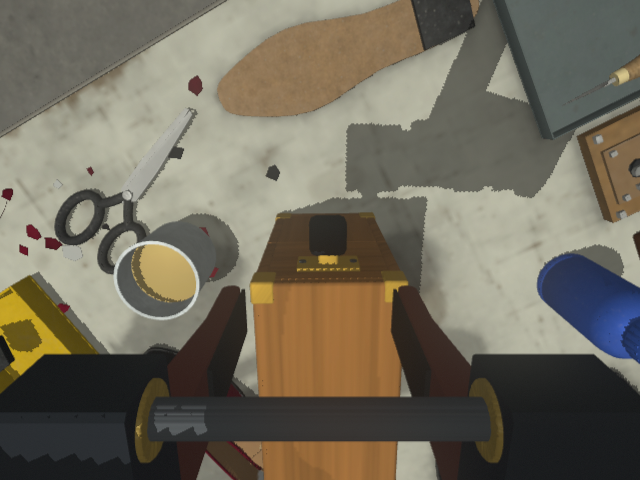

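```bash
python3 - <<'E'
from h import *
c=cam("wrist")
A=atz(c,(251,281),188);B=atz(c,(404,279),188);C=atz(c,(257,479),188);D=atz(c,(396,479),188)
print(A,B,np.linalg.norm(A-B),"yaw from front edge",np.degrees(np.arctan2(*(A-B)[:2][::-1]))-90)
print(C,D,"yaw sides",[np.degrees(np.arctan2(*(p)[:2][::-1])) for p in (C-A,D-B)])
for yaw in (-27.3,):
  yaw=np.radians(yaw); mid=(A+B)/2; mid[2]=0
  T=frame([0,0,0],yaw); org=mid-tp(T,[-98,0,0]); T=frame(org,yaw); print("chest",org)
  pts=np.array([[-112+a,b,155+d] for a in(-14,14) for b in(-13,13) for d in(-8,8)])
  print(proj(c,[tp(T,p) for p in pts]).round(0).tolist())
  print("bottom lid",proj(c,[tp(T,(-98,s*50,100)) for s in(-1,1)]).round(0).tolist())
  P=tp(T,[-112,0,155]);print("pull",P)
E
```

```text
[ 381.90143485 -370.93735685  188.        ] [ 425.95746765 -283.51355507  188.        ] 97.8971661710882 yaw from front edge -206.74519657147437
[ 523.32466917 -448.15346848  188.        ] [ 571.81034612 -355.38373486  188.        ] yaw sides [np.float64(-28.63423618687203), np.float64(-26.23214395927858)]
chest [ 491.01394005 -372.1731123     0.        ]
[[308.0, 221.0], [308.0, 227.0], [345.0, 221.0], [346.0, 227.0], [309.0, 258.0], [308.0, 266.0], [344.0, 258.0], [345.0, 266.0]]
bottom lid [[266.0, 239.0], [385.0, 239.0]]
pull [ 391.48880999 -320.8043622   155.        ]
```

```bash
python3 -m jog '[[-0.035,0.17,0.5,0,0,0,0.6],[0,0,0.8,0,0,0,0.6],[0,0,0.8,0,0,0,0.6],[0,0,0.7,0,0,0,0.6],[0,0,0.45,0,0,0,0.6],[0,0,0,0,0,0,0.6]]'
python3 - <<'E'
from h import *
c,im=snap("wrist","w2")
delta([384.5,-317,147],np.radians(152.7))
E
```

```text
t: 5.1
ee_pos: [383.1, -315.9, 144.9]
orientation: [-0.744, -3.048, -0.004]
ft_force: [-0.7, -0.7, -0.3]
width: 53.1
grasp_force: 0.0
ee [ 383.9 -316.6  146.3] toolx yaw deg 152.57 toolz [-0.002  0.002 -1.   ] w 52.8
shift units [-0.018 -0.003 -0.018]
turn units [ 0.006 -0.024 -0.021] shift units after turn [-0.018 -0.003 -0.018]
```

View pics/w2.png

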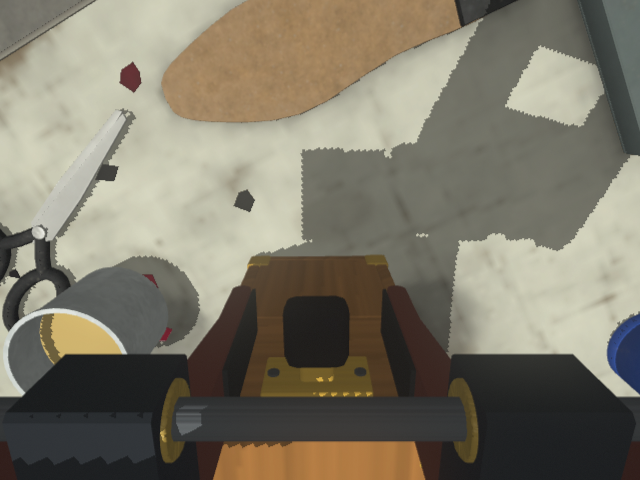

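```bash
python3 - <<'E'
from h import *
c=cam("wrist");T=frame([387.0,-318.3,0],np.radians(-27.3))
print(proj(c,[tp(T,[a,b,z]) for a in(-14,14) for b in(-13,13) for z in(147,163)]).round(0).tolist())
E
python3 -m jog '[[0,0,0,0,0,0,0.2],[0,0,0,0,0,0,0.1],[0,0,0,0,0,0,0.1],[0,0,0,0,0,0,0.1],[0,0,0,0,0,0,0.1],[0,0,0,0,0,0,0.1]]'
```

```text
[[284.0, 289.0], [281.0, 306.0], [347.0, 289.0], [350.0, 306.0], [286.0, 349.0], [283.0, 370.0], [346.0, 348.0], [349.0, 370.0]]
t: 5.75
ee_pos: [384.6, -317.9, 147.9]
orientation: [0.742, 3.052, -0.002]
ft_force: [-2.6, -2.8, 5.1]
width: 25.9
grasp_force: 30.0
```

```bash
python3 -c "
import numpy as np
th=np.r_[0,2,5.5+4*np.arange(17)];a=np.radians(165-th);x=212.2*np.cos(a);z=212.2*np.sin(a)
print(th[-1],[(round(-p/40,2),round(-q/40,2)) for p,q in zip(np.diff(x),np.diff(z))])"
```

```text
69.5 [(np.float64(-0.05), np.float64(-0.18)), (np.float64(-0.1), np.float64(-0.31)), (np.float64(-0.14), np.float64(-0.34)), (np.float64(-0.17), np.float64(-0.33)), (np.float64(-0.19), np.float64(-0.32)), (np.float64(-0.21), np.float64(-0.31)), (np.float64(-0.23), np.float64(-0.29)), (np.float64(-0.25), np.float64(-0.27)), (np.float64(-0.27), np.float64(-0.25)), (np.float64(-0.29), np.float64(-0.24)), (np.float64(-0.3), np.float64(-0.22)), (np.float64(-0.32), np.float64(-0.19)), (np.float64(-0.33), np.float64(-0.17)), (np.float64(-0.34), np.float64(-0.15)), (np.float64(-0.35), np.float64(-0.12)), (np.float64(-0.36), np.float64(-0.1)), (np.float64(-0.36), np.float64(-0.07)), (np.float64(-0.37), np.float64(-0.05))]
```

```bash
python3 -m jog '[[-0.05,0,-0.18,0,0,0,0.1],[-0.10,0,-0.31,0,0,0,0.1],[-0.14,0,-0.34,0,0,0,0.1],[-0.17,0,-0.33,0,0,0,0.1],[-0.19,0,-0.32,0,0,0,0.1],[-0.21,0,-0.31,0,0,0,0.1]]'
```

```text
t: 6.35
ee_pos: [414.9, -333.2, 218.8]
orientation: [-0.743, -3.052, 0.001]
ft_force: [2.3, -5.3, -6.1]
width: 26.1
grasp_force: 30.0
```

```bash
python3 -m jog '[[-0.23,0,-0.29,0,0,0,0.1],[-0.25,0,-0.27,0,0,0,0.1],[-0.27,0,-0.25,0,0,0,0.1],[-0.29,0,-0.24,0,0,0,0.1],[-0.30,0,-0.22,0,0,0,0.1],[-0.32,0,-0.19,0,0,0,0.1],[-0.33,0,-0.17,0,0,0,0.1],[-0.34,0,-0.15,0,0,0,0.1],[-0.35,0,-0.12,0,0,0,0.1],[-0.36,0,-0.10,0,0,0,0.1],[-0.36,0,-0.07,0,0,0,0.1],[-0.37,0,-0.05,0,0,0,0.1]]'
```

```text
t: 7.55
ee_pos: [549.0, -401.4, 303.4]
orientation: [-0.743, -3.051, -0.003]
ft_force: [-1.1, 0.6, -0.4]
width: 25.6
grasp_force: 30.0
```

```bash
python3 -m jog '[[0,0,0,0,0,0,0.7],[0,0,0,0,0,0,0.7],[0,0,0,0,0,0,0.7],[0,0,-0.5,0,0,0,0.7],[0.3,0,-0.5,0,0,0,0.7],[0.7,0,0,0,0,0,0.7],[0.7,0,0,0,0,0,0.7],[0.6,0,0,0,0,0,0.7],[0,0,0,0,0,0,0.7],[0,0,0,0,0,0,0.7],[0,0,0,0,0,0,0.7]]'
python3 - <<'E'
from h import *
c,im=snap("wrist","w3")
for n in ["red_template","black_template","lid","chest"]:
    r=optics.masks_of(n,"wrist");print(n,[(round(d["conf"],2),[int(v) for v in d["extent"]]) for d in r[:3]])
delta([486.5,-369.7,330],np.radians(152.7))
T=frame([486.5,-369.7,0],np.radians(-27.3))
for nm,x in(("front",-45.5),("rear",24.5)): print(nm,proj(c,[tp(T,[x+a,b,174]) for a in(-10,10) for b in(-14,14)]).round(0).tolist())
E
```

```text
t: 8.65
ee_pos: [467.9, -360.3, 343.6]
orientation: [0.743, 3.052, -0.0]
ft_force: [-0.7, -0.6, 1.0]
width: 61.4
grasp_force: 0.0
red_template [(0.58, [319, 265, 68, 59])]
black_template []
lid [(0.83, [323, 390, 140, 179])]
chest [(0.66, [319, 297, 139, 363])]
ee [ 467.6 -360.   343.1] toolx yaw deg 152.64 toolz [-0.  0. -1.] w 61.5
shift units [-0.53   0.003  0.327]
turn units [ 0.001 -0.004 -0.01 ] shift units after turn [-0.53   0.002  0.327]
front [[299.0, 171.0], [335.0, 171.0], [300.0, 196.0], [335.0, 196.0]]
rear [[301.0, 255.0], [334.0, 255.0], [301.0, 278.0], [334.0, 278.0]]
```

View pics/w3.png

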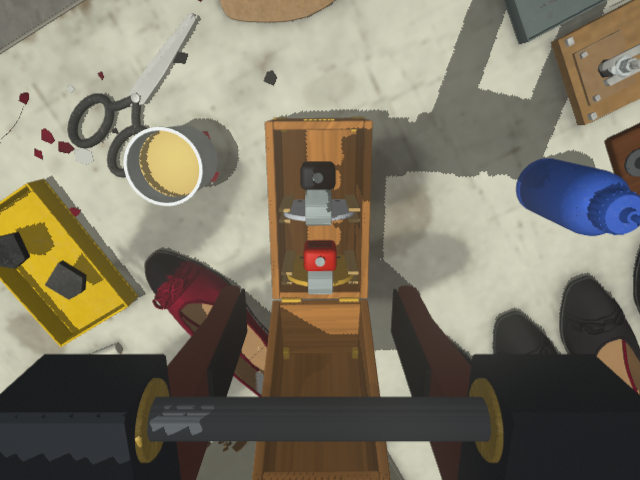

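```bash
python3 - <<'E'
from h import *
im=cv2.imread("pics/w3.png").astype(int); c=cam("wrist")
m=((im[:,:,2]>120)&(im[:,:,1]<70)&(im[:,:,0]<70)); m[:, :290]=0; m[:,350:]=0; m[:225]=0; m[300:]=0
ys,xs=np.nonzero(m); print(xs.min(),xs.max(),ys.min(),ys.max())
for y in range(ys.min(),ys.max()+1,2): print(y,xs[ys==y].min(),xs[ys==y].max(), im[y,308:312].mean(0).astype(int))
T=frame([486.5,-369.7,0],np.radians(-27.3))
print(proj(c,[tp(T,[24.5+a,b,z]) for z in(140,174) for a in(-10,10) for b in(-14,14)]).round(0).tolist())
print("chest front/rear wall top",proj(c,[tp(T,[x,y,100]) for x in(-90,90) for y in(-50,50)]).round(0).tolist())
cr=cv2.imread("pics/w3.png")[100:310,240:400];cv2.imwrite("pics/w3c.png",cv2.resize(cr,None,fx=2.8,fy=2.8))
E
```

```text
304 335 250 270
250 306 332 [ 35  44 140]
252 304 334 [ 46  55 182]
254 304 335 [ 68  77 217]
256 304 335 [ 68  77 217]
258 304 335 [ 64  72 215]
260 304 335 [ 60  69 212]
262 304 335 [ 55  66 208]
264 304 335 [ 51  61 204]
266 304 335 [ 48  57 200]
268 305 334 [ 45  55 194]
270 306 332 [ 37  48 187]
[[302.0, 244.0], [333.0, 244.0], [302.0, 264.0], [333.0, 264.0], [300.0, 256.0], [334.0, 256.0], [301.0, 279.0], [334.0, 279.0]]
chest front/rear wall top [[263.0, 123.0], [371.0, 122.0], [270.0, 301.0], [365.0, 300.0]]
```

View pics/w3c.png

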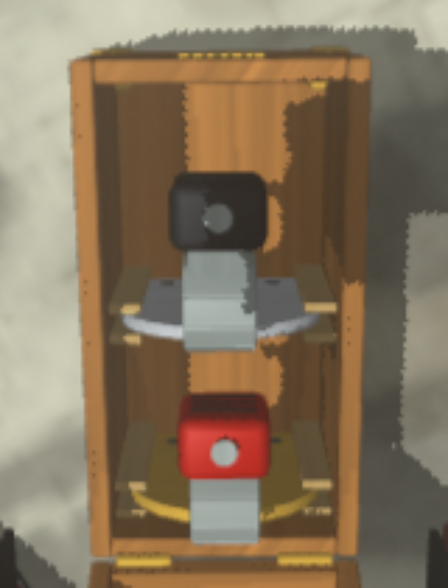

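```bash
python3 - <<'E'
from h import *
c=cam("wrist"); P=atz(c,(319.7,261.5),174); print(P); P[2]=157-19; delta(P,np.radians(152.5))
c2=cam("top"); im=optics.get_image("top"); cv2.imwrite("pics/t2.png",im[:,:,::-1])
E
```

```text
[ 504.35393635 -376.72699353  174.        ]
ee [ 467.6 -360.   343.1] toolx yaw deg 152.64 toolz [-0.  0. -1.] w 61.5
shift units [-1.01   0.051  5.127]
turn units [ 0.001 -0.004  0.023] shift units after turn [-1.007  0.054  5.127]
```

```bash
python3 -m jog '[[-0.5,0.05,0.2,0,0,0,0.65],[-0.5,0,0.5,0,0,0,0.65],[0,0,0.9,0,0,0,0.65],[0,0,0.9,0,0,0,0.65],[0,0,0.9,0,0,0,0.65],[0,0,0.8,0,0,0,0.65],[0,0,0.6,0,0,0,0.65],[0,0,0.32,0,0,0,0.65],[0,0,0,0,0,0,0.65],[0,0,0,0,0,0,0.3],[0,0,0,0,0,0,0.2],[0,0,0,0,0,0,0.15],[0,0,0,0,0,0,0.15],[0,0,0,0,0,0,0.15]]'
```

```text
t: 10.35
ee_pos: [504.1, -376.9, 139.6]
orientation: [0.743, 3.051, -0.001]
ft_force: [-0.6, -1.1, 4.0]
width: 27.8
grasp_force: 30.0
```

```bash
python3 -m jog '[[0,0,-0.2,0,0,0,0.15],[0,0,-0.4,0,0,0,0.15],[0,0,-0.7,0,0,0,0.15],[0,0,-0.8,0,0,0,0.15],[0,0,-0.8,0,0,0,0.15],[0,0,-0.8,0,0,0,0.15],[0,0,-0.8,0,0,0,0.15],[0,0,-0.6,0,0,0,0.15],[0,0,-0.3,0,0,0,0.15],[0,0,0,0,0,0,0.15]]'
python3 -m jog '[[0.13,0.35,0,0,0,0,0.15],[0.265,0.73,0,0,0,0,0.15],[0.265,0.73,0,0,0,0,0.15],[0.265,0.73,0,0,0,0,0.15],[0.265,0.73,0,0,0,0,0.15],[0.265,0.73,0,0,0,0,0.15],[0.265,0.73,0,0,0,0,0.15],[0.265,0.73,0,0,0,0,0.15],[0.265,0.73,0,0,0,0,0.15],[0.265,0.73,0,0,0,0,0.15],[0.265,0.73,0,0,0,0,0.15],[0.265,0.73,0,0,0,0,0.15],[0.265,0.73,0,0,0,0,0.15],[0.265,0.73,0,0,0,0,0.15],[0.13,0.35,0,0,0,0,0.15],[0,0,0,0,0,-0.9,0.15],[0,0,0,0,0,-0.9,0.15],[0,0,0,0,0,-0.9,0.15],[0,0,0,0,0,-0.9,0.15],[0,0,0,0,0,-0.9,0.15]]'
python3 -m jog '[[0,0,0,0,0,0,0.15],[0,0,0,0,0,0,0.15]]'
python3 - <<'E'
from h import *
c,im=snap("wrist","w4")
for n in ["red_template","rail","marker","hung_template"]:
    r=optics.masks_of(n,"wrist");print(n,[(round(d["conf"],2),[int(v) for v in d["extent"]]) for d in r[:3]])
delta([576,54,355],np.radians(180))
T=frame([612,169,0],np.radians(-0.5))
print(proj(c,[tp(T,p) for p in([0,-194,165],[0,-115,165],[0,-55,165],[0,9,165],[7,-55,192],[-6,9,202])]).round(0).tolist())
E
```

```text
t: 11.35
ee_pos: [503.8, -376.6, 356.7]
orientation: [0.743, 3.05, -0.002]
ft_force: [-0.2, 1.1, -2.7]
width: 28.1
grasp_force: 30.0
t: 13.35
ee_pos: [558.3, 53.7, 353.2]
orientation: [-0.004, -3.139, 0.001]
ft_force: [-0.5, 1.3, -1.9]
width: 27.8
grasp_force: 30.0
t: 13.55
ee_pos: [558.8, 53.6, 353.8]
orientation: [-0.014, -3.14, 0.0]
ft_force: [-1.4, -0.1, -2.0]
width: 28.0
grasp_force: 30.0
red_template [(0.68, [316, 344, 75, 104])]
rail [(0.93, [426, 262, 424, 140]), (0.33, [472, 287, 25, 41])]
marker [(0.67, [153, 263, 96, 158]), (0.64, [470, 287, 27, 41])]
hung_template [(0.66, [579, 252, 121, 51])]
ee [559.3  53.6 354.6] toolx yaw deg 179.58 toolz [-0. -0. -1.] w 27.8
shift units [-0.416  0.014 -0.011]
turn units [-0.001 -0.002 -0.07 ] shift units after turn [-0.416  0.011 -0.011]
[[229.0, 266.0], [318.0, 266.0], [386.0, 266.0], [458.0, 266.0], [391.0, 285.0], [474.0, 275.0]]
```

View pics/w4.png

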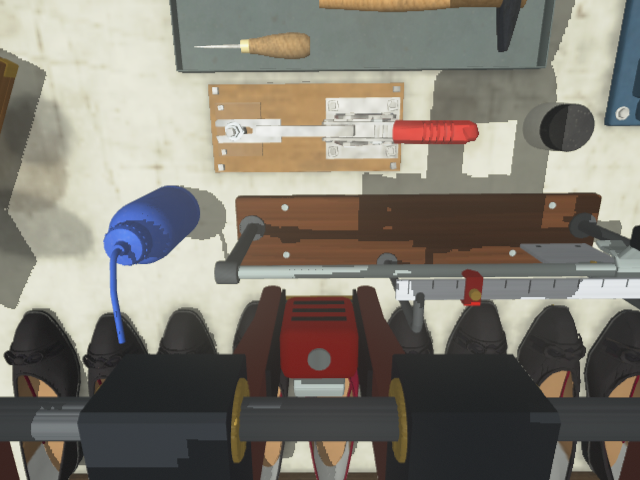

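```bash
python3 - <<'E'
from h import *
g=cv2.imread("pics/w4.png",0)
for u in (262,290,320,350,375): print(u,g[252:290,u-2:u+3].mean(1).astype(int).tolist())
im=cv2.imread("pics/w4.png").astype(int)
red=(im[:,:,2]>1.6*im[:,:,1])&(im[:,:,2]>60)&(im[:,:,2]>1.6*im[:,:,0]); red[:,:450]=0; red[:,495:]=0; red[:262]=0; red[306:]=0
for y in range(262,306,3):
    x=np.nonzero(red[y])[0]; print(y,(x.min(),x.max(),len(x)) if len(x) else None)
y=np.array([0]);a=cv2.resize(cv2.imread("pics/w4.png")[250:320,220:500],None,fx=2.8,fy=2.8,interpolation=cv2.INTER_CUBIC);cv2.imwrite("pics/w4c.png",a)
E
```

```text
262 [91, 89, 88, 86, 88, 90, 91, 92, 93, 91, 90, 88, 89, 100, 127, 153, 169, 182, 194, 202, 203, 201, 199, 191, 181, 170, 161, 206, 219, 219, 220, 220, 220, 219, 218, 199, 172, 158]
290 [102, 117, 121, 120, 110, 94, 88, 90, 92, 90, 87, 87, 87, 107, 131, 155, 170, 172, 191, 200, 200, 199, 197, 189, 178, 159, 169, 213, 223, 222, 223, 224, 225, 225, 225, 224, 224, 223]
320 [88, 86, 85, 86, 86, 84, 84, 87, 89, 88, 86, 86, 87, 107, 130, 155, 170, 174, 191, 199, 198, 197, 143, 107, 104, 100, 165, 205, 210, 208, 207, 206, 205, 205, 206, 207, 207, 204]
350 [87, 86, 85, 86, 85, 83, 84, 85, 84, 82, 84, 87, 88, 96, 102, 148, 170, 182, 193, 197, 143, 110, 110, 106, 103, 98, 204, 223, 223, 223, 223, 221, 221, 221, 221, 221, 221, 212]
375 [86, 85, 84, 84, 85, 83, 81, 83, 83, 84, 86, 87, 90, 97, 103, 105, 107, 110, 111, 112, 111, 109, 108, 104, 103, 121, 210, 225, 224, 224, 224, 224, 224, 224, 223, 202, 169, 144]
262 None
265 None
268 None
271 (np.int64(463), np.int64(475), 13)
274 (np.int64(462), np.int64(479), 18)
277 (np.int64(465), np.int64(482), 18)
280 (np.int64(466), np.int64(482), 17)
283 (np.int64(466), np.int64(482), 17)
286 (np.int64(466), np.int64(481), 16)
289 (np.int64(465), np.int64(481), 11)
292 (np.int64(465), np.int64(481), 6)
295 (np.int64(465), np.int64(468), 4)
298 (np.int64(464), np.int64(470), 7)
301 (np.int64(462), np.int64(480), 19)
304 (np.int64(464), np.int64(480), 17)
```

View pics/w4c.png

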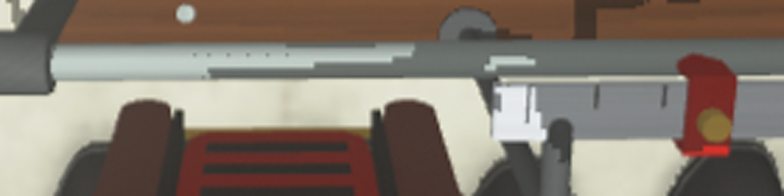

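```bash
python3 - <<'E'
from h import *
c=cam("wrist")
for n,uv,z in [("rail262",(262,272),165),("rail320",(320,271.7),165),("rail375",(375,271.6),165),("post end",(238,272),165),("guard end front-top",(395,280),192),("guard end rear-top",(397,299),192),("screw",(475,294.6),202),("clip L",(466,281),198),("clip R",(482,281),198),("clip low L",(462.5,274),187),("clip low R",(479.5,274),187),("grip top",(318.5,362),371)]: print(n,atz(c,uv,z).round(1))
delta([576,54,355],np.radians(179.7))
E
```

```text
rail262 [617.5   4.1 165. ]
rail320 [617.6  55.7 165. ]
rail375 [618.  104.6 165. ]
post end [617.3 -17.3 165. ]
guard end front-top [614.8 117.6 192. ]
guard end rear-top [632.  120.1 192. ]
screw [623.9 181.1 202. ]
clip L [613.6 174.2 198. ]
clip R [613.7 187.2 198. ]
clip low L [611.9 174.8 187. ]
clip low R [612.1 189.  187. ]
grip top [573.9  54.6 371. ]
ee [559.3  53.6 354.6] toolx yaw deg 179.58 toolz [-0. -0. -1.] w 27.8
shift units [-0.416  0.014 -0.011]
turn units [-0.001 -0.002 -0.02 ] shift units after turn [-0.416  0.013 -0.011]
```

```bash
python3 - <<'E'
from h import *
c=cam("wrist"); o=ctrl.get_obs(); e=o["ee_pos"]
T=frame(e+[0,0,19-39],np.radians(-0.4)); T[0,3]+=36  # template origin if grasp is central
f=lambda *p: proj(c,[tp(T,p)]).round(0)[0].tolist()
print("top face front/rear L R",f(-46,-14,56),f(-46,14,56),f(-26,-14,56),f(-26,14,56)," front low",f(-46,-14,22),f(-46,14,22),"hook top",f(0,-12,16),f(0,12,16),f(-9,-12,11),f(9,12,11))
im=cv2.imread("pics/w4.png"); print(im[286:400:3,330].tolist())
E
```

```text
top face front/rear L R [274.0, 332.0] [358.0, 332.0] [276.0, 383.0] [356.0, 383.0]  front low [282.0, 290.0] [350.0, 290.0] hook top [290.0, 377.0] [343.0, 377.0] [291.0, 354.0] [342.0, 387.0]
[[196, 216, 217], [188, 210, 211], [181, 201, 201], [118, 147, 157], [42, 47, 102], [45, 48, 59], [43, 48, 92], [41, 46, 103], [44, 48, 51], [40, 45, 103], [42, 46, 76], [44, 47, 50], [37, 42, 103], [36, 40, 102], [36, 40, 105], [36, 40, 110], [35, 40, 116], [35, 40, 117], [35, 39, 118], [33, 37, 118], [34, 37, 117], [33, 37, 118], [31, 36, 117], [51, 54, 114], [77, 80, 109], [77, 80, 109], [40, 44, 115], [32, 35, 116], [32, 36, 116], [32, 36, 115], [32, 35, 109], [103, 106, 101], [102, 106, 100], [188, 196, 184], [176, 182, 171], [164, 169, 159], [160, 166, 156], [65, 73, 83]]
```

```bash
python3 -m jog '[[-0.3,0.05,0,0,0,-0.02,0.15],[-0.255,0.02,0,0,0,0,0.15],[0,0,0,0,0,0,0.15],[0,0,0.3,0,0,0,0.15],[0,0,0.6,0,0,0,0.15],[0,0,0.6,0,0,0,0.15],[0,0,0.6,0,0,0,0.15],[0,0,0.6,0,0,0,0.15],[0,0,0.4,0,0,0,0.15],[0,0,0.15,0,0,0,0.15],[0,0,0,0,0,0,0.15],[0,0,0,0,0,0,0.15]]'
python3 - <<'E'
from h import *
c,im=snap("wrist","w5"); delta([581.6,56,183],np.radians(179.7))
T=frame([617.6,56,0],np.radians(-.3)); print(proj(c,[tp(T,p) for p in([0,-60,171],[0,-60,165],[0,50,171],[-1.5,125,202])]).round(0).tolist())
E
```

```text
t: 15.0
ee_pos: [582.0, 56.3, 225.2]
orientation: [0.007, 3.141, 0.0]
ft_force: [0.1, -0.1, -1.2]
width: 28.3
grasp_force: 30.0
ee [582.2  56.3 225.6] toolx yaw deg 179.75 toolz [ 0.002  0.    -1.   ] w 28.1
shift units [ 0.017 -0.008  1.064]
turn units [0.001 0.015 0.008] shift units after turn [ 0.016 -0.008  1.064]
[[211.0, 323.0], [213.0, 318.0], [404.0, 323.0], [566.0, 350.0]]
```

View pics/w5.png

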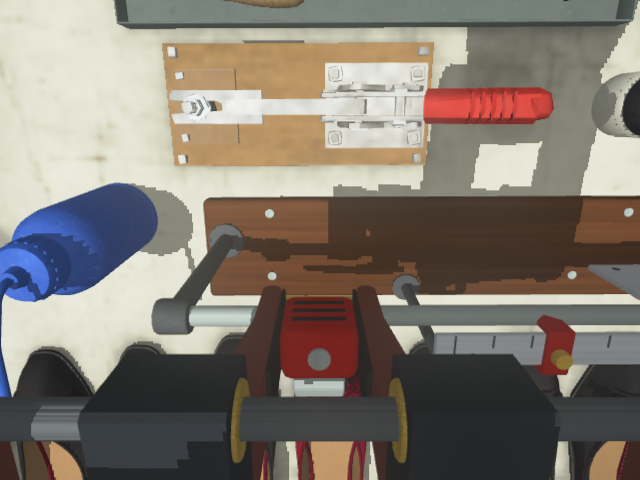

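```bash
python3 - <<'E'
from h import *
c=cam("wrist")
for n,uv,z in [("screw",(562,359),202),("rail",(225,315.5),165),("rail",(420,315.5),165),("guard end",(431,345),192),("clipL",(538,320),187),("clipR",(573,320),187),("gripC",(318.7,360),260)]: print(n,atz(c,uv,z).round(1))
E
python3 -m jog '[[0.03,0,0.2,0,0,0,0.15],[0,0,0.3,0,0,0,0.15],[0,0,0.3,0,0,0,0.15],[0,0,0.2,0,0,0,0.15],[0,0,0,0,0,0,0.15]]'
```

```text
screw [622.3 179.9 202. ]
rail [616.3   2.8 165. ]
rail [617.  116.5 165. ]
guard end [620.  116.3 192. ]
clipL [608.4 173.2 187. ]
clipR [608.5 191.7 187. ]
gripC [584.   57.5 260. ]
t: 15.55
ee_pos: [579.3, 56.2, 182.8]
orientation: [-0.007, -3.138, 0.0]
ft_force: [-0.3, -0.6, -2.2]
width: 28.1
grasp_force: 30.0
```

```bash
python3 -m jog '[[0,0.1,0.02,0,0,0,0.15],[0,0.25,0,0,0,0,0.15],[0,0.3,0,0,0,0,0.15],[0,0.3,0,0,0,0,0.15],[0,0.3,0,0,0,0,0.15],[0,0.3,0,0,0,0,0.15],[0,0.3,0,0,0,0,0.15],[0,0.3,0,0,0,0,0.15],[0,0.3,0,0,0,0,0.15],[0,0.3,0,0,0,0,0.15],[0,0.15,0,0,0,0,0.15],[0,0,0,0,0,0,0.15],[0,0,0,0,0,0,0.15]]'
python3 - <<'E'
from h import *
c,im=snap("wrist","w6"); delta([581.6,180,182],np.radians(179.7))
i=im.astype(int)[:,:,::-1]; r=(i[:,:,2]>1.6*i[:,:,1])&(i[:,:,2]>60)&(i[:,:,2]>1.6*i[:,:,0])
for y in range(280,400,8):
    x=np.nonzero(r[y,200:450])[0]+200; print(y,(x.min(),x.max(),len(x)) if len(x) else None)
E
```

```text
t: 16.85
ee_pos: [580.9, 172.2, 183.8]
orientation: [-0.006, -3.141, 0.0]
ft_force: [0.2, 0.6, -1.9]
width: 27.8
grasp_force: 30.0
ee [580.9 172.  183.8] toolx yaw deg 179.74 toolz [-0. -0. -1.] w 27.9
shift units [-0.018  0.201  0.045]
turn units [-0.002 -0.002  0.007] shift units after turn [-0.017  0.201  0.045]
280 None
288 None
296 None
304 (np.int64(285), np.int64(352), 68)
312 (np.int64(284), np.int64(353), 70)
320 (np.int64(282), np.int64(355), 74)
328 (np.int64(281), np.int64(356), 76)
336 (np.int64(280), np.int64(358), 79)
344 (np.int64(280), np.int64(358), 79)
352 (np.int64(280), np.int64(357), 60)
360 (np.int64(280), np.int64(357), 55)
368 (np.int64(281), np.int64(356), 62)
376 (np.int64(287), np.int64(353), 67)
384 (np.int64(322), np.int64(354), 33)
392 (np.int64(322), np.int64(354), 33)
```

View pics/w6.png

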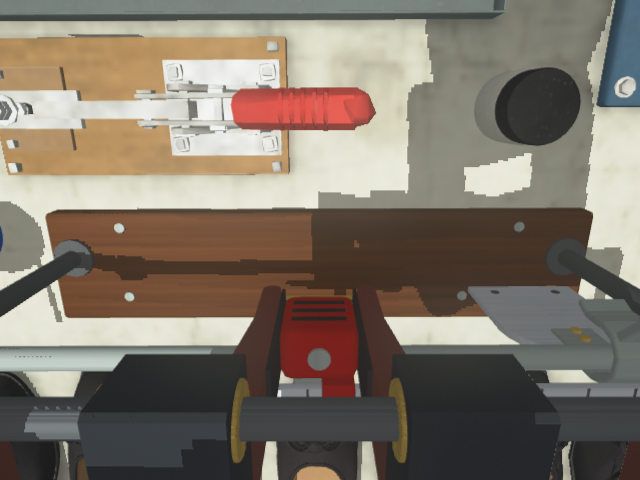

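```bash
python3 -m jog '[[0,0.1,0.02,0,0,0,0.15],[0,0.1,0.02,0,0,0,0.15],[0,0,0,0,0,0,0.15],[0,0,0,0,0,0,0.15]]'
python3 - <<'E'
from h import *
c,im=snap("wrist","w7"); delta([581.6,180.3,181],np.radians(179.7))
i=im.astype(int)[:,:,::-1]; r=(i[:,:,2]>1.6*i[:,:,1])&(i[:,:,2]>60)&(i[:,:,2]>1.6*i[:,:,0])
for y in (320,344,368,376,380,384,388,392,394,396):
    x=np.nonzero(r[y,200:450])[0]+200; print(y,(x.min(),x.max(),len(x)) if len(x) else None)
cv2.imwrite("pics/w7c.png",cv2.resize(im[280:420,220:420,::-1],None,fx=3,fy=3))
E
```

```text
t: 17.3
ee_pos: [580.8, 180.4, 182.3]
orientation: [-0.007, -3.141, -0.0]
ft_force: [-2.2, 0.7, 0.1]
width: 28.0
grasp_force: 30.0
ee [580.8 180.5 182.3] toolx yaw deg 179.75 toolz [-0.  0. -1.] w 28.1
shift units [-0.02  -0.004  0.033]
turn units [ 0.003 -0.003  0.009] shift units after turn [-0.02  -0.004  0.033]
320 (np.int64(282), np.int64(355), 74)
344 (np.int64(280), np.int64(358), 79)
368 (np.int64(281), np.int64(356), 63)
376 (np.int64(286), np.int64(350), 65)
380 (np.int64(303), np.int64(334), 32)
384 (np.int64(303), np.int64(334), 32)
388 (np.int64(302), np.int64(335), 34)
392 (np.int64(302), np.int64(335), 34)
394 (np.int64(302), np.int64(335), 34)
396 (np.int64(303), np.int64(334), 32)
```

View pics/w7c.png

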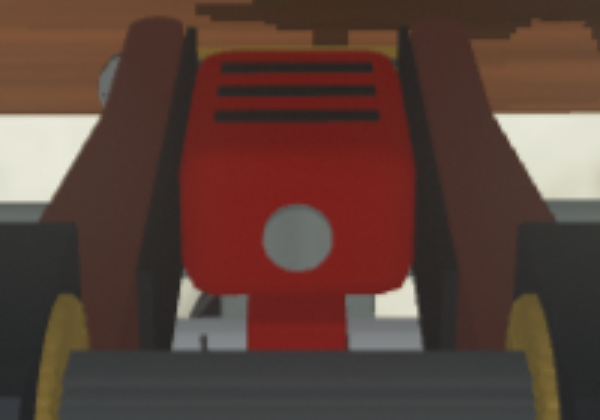

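```bash
python3 -m jog '[[0,0,0.02,0,0,0,0.25],[0,0,0,0,0,0,0.33],[0,0,0,0,0,0,0.4],[0,0,0,0,0,0,0.5],[0,0,0,0,0,0,0.55],[0,0,0,0,0,0,0.55],[0,0,-0.2,0,0,0,0.55],[0,0,-0.4,0,0,0,0.55],[0,0,-0.6,0,0,0,0.55],[0,0,-0.7,0,0,0,0.55],[0.3,0,-0.7,0,0,0,0.55],[0.5,0,-0.3,0,0,0,0.55],[0.5,0,0,0,0,0,0.55],[0.5,0,0,0,0,0,0.55],[0.5,0,0,0,0,0,0.55],[0,0,0,0,0,0,0.55],[0,0,0,0,0,0,0.55],[0,0,0,0,0,0,0.55],[0,0,0,0,0,0,0.55],[0,0,0,0,0,0,0.55]]'
python3 - <<'E'
from h import *
c,im=snap("wrist","w8"); im2=optics.get_image("wrist"); print("motion px",(np.abs(im.astype(int)-im2).max(2)>40).sum())
t=optics.get_image("top")[170:340,150:510,::-1]
cv2.imwrite("pics/f.png",np.vstack([im[200:480,:,::-1],cv2.resize(t,(640,302))]))
E
```

```text
t: 19.35
ee_pos: [489.5, 180.7, 297.3]
orientation: [-0.007, -3.141, 0.0]
ft_force: [-0.2, -0.2, 0.3]
width: 48.4
grasp_force: 0.0
motion px 524
```

View pics/f.png

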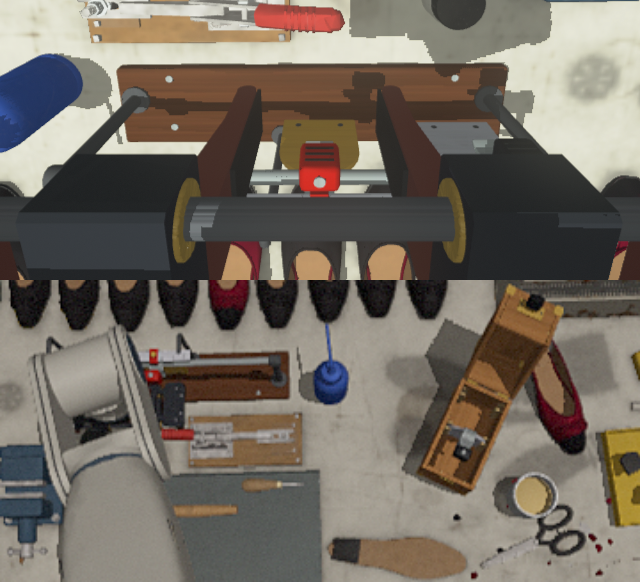

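```bash
python3 -m jog '[[0,0,-0.4,0,0,0,0.55],[0,0,-0.6,0,0,0,0.55],[-0.3,0,-0.6,0,0,0,0.55],[-0.3,0,-0.4,0,0,0,0.55],[0,0,0,0,0,0,0.55],[0,0,0,0,0,0,0.55],[0,0,0,0,0,0,0.55],[0,0,0,0,0,0,0.55],[0,0,0,0,0,0,0.55],[0,0,0,0,0,0,0.55],[0,0,0,0,0,0,0.55],[0,0,0,0,0,0,0.55],[0,0,0,0,0,0,0.55],[0,0,0,0,0,0,0.55],[0,0,0,0,0,0,0.55],[0,0,0,0,0,0,0.55],[0,0,0,0,0,0,0.55],[0,0,0,0,0,0,0.55],[0,0,0,0,0,0,0.55],[0,0,0,0,0,0,0.55]]'
python3 -m jog '[[0,0,0,0,0,0,0.55],[0,0,0,0,0,0,0.55],[0,0,0,0,0,0,0.55],[0,0,0,0,0,0,0.55],[0,0,0,0,0,0,0.55],[0,0,0,0,0,0,0.55],[0,0,0,0,0,0,0.55],[0,0,0,0,0,0,0.55],[0,0,0,0,0,0,0.55],[0,0,0,0,0,0,0.55],[0,0,0,0,0,0,0.55],[0,0,0,0,0,0,0.55],[0,0,0,0,0,0,0.55],[0,0,0,0,0,0,0.55],[0,0,0,0,0,0,0.55],[0,0,0,0,0,0,0.55],[0,0,0,0,0,0,0.55],[0,0,0,0,0,0,0.55],[0,0,0,0,0,0,0.55],[0,0,0,0,0,0,0.55]]'
python3 - <<'E'
from h import *
c,im=snap("wrist","w9")
for k in range(3):
    for _ in range(3): im2=optics.get_image("wrist")
    print("motion px",(np.abs(im.astype(int)-im2).max(2)>40)[:,230:410].sum())
i=im.astype(int)[:,:,::-1]; r=(i[:,:,2]>1.6*i[:,:,1])&(i[:,:,2]>60)&(i[:,:,2]>1.6*i[:,:,0])
for y in range(250,400,5):
    x=np.nonzero(r[y,270:370])[0]+270
    if len(x): print(y,x.min(),x.max(),len(x))
print(ctrl.get_obs()["ee_pos"])
cv2.imwrite("pics/w9c.png",cv2.resize(im[220:400,210:430,::-1],None,fx=3,fy=3))
E
```

```text
t: 21.5
ee_pos: [513.0, 180.6, 377.4]
orientation: [-0.007, -3.142, -0.0]
ft_force: [-0.4, -0.2, -0.4]
width: 48.3
grasp_force: 0.0
t: 23.5
ee_pos: [513.0, 180.6, 377.5]
orientation: [0.007, 3.142, 0.0]
ft_force: [0.1, 0.2, 0.1]
width: 48.3
grasp_force: 0.0
motion px 0
motion px 0
motion px 0
275 304 333 7
280 303 334 32
285 303 335 33
290 303 335 33
295 303 335 26
300 303 335 24
305 305 333 29
310 312 325 14
315 311 326 16
320 312 326 15
325 312 326 15
330 312 326 6
335 311 326 10
340 312 325 14
[512.97448047 180.60403323 377.4566616 ]
```

View pics/w9c.png

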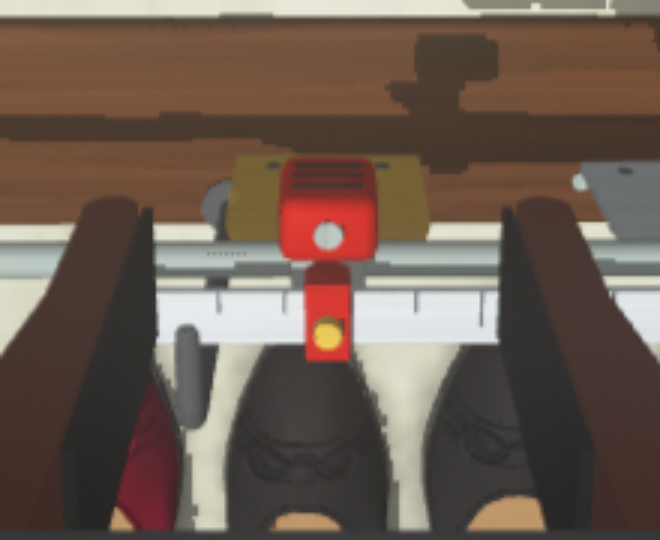

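The red grip (columns 303–335) and the marker clip (312–326) share the same centre, column 319. The template hangs still and the gripper is clear of it.

```bash
python3 -c "
from workcell import ctrl
print(ctrl.close_job())"
```

```text
the job is handed in; nothing more can be done
None
```

The job is handed in at about 24 s: the lid is open, and the red template hangs still on the rail, with its grip and hook lined up with the marker clip to within about 1 mm in the last pictures.

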